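# Walk the vee block round to the fence

### The arm

A 6-joint arm with a two-finger parallel gripper is mounted at the origin on the work surface. World frame = base frame: x ahead of the robot, y to its left, z up, the work surface at z = 0. Lengths are in m, angles in rad, forces in N, time in s.
With the tool pointing down it reaches from about 0.4 to 0.925 m from the base axis. Payload 12.5 kg.
Tool frame: the origin (TCP) lies at the very end of the fingers, on their centre line; the grasp point (between the pads) lies 19 mm behind it; x points along the fingers, z is the direction in which the jaws open and shut, and the axes are right-handed (so a half turn about x gives the same grasp; the last joint's range is limited). The gripper opens to 95 mm and grips with 3 to 60 N. Pads are 20 mm wide; open, the fingers measure 119 mm over their backs; the gripper's body (75 mm by 180 mm) begins 59 mm behind the grasp point.
Start: joints at [1.086, 0.491, 1.559, -0, 1.092, -0.106], TCP at [0.231, 0.581, 0.177] pointing down, gripper open.
Joint ranges: [-3.1, 3.1], [-0.84, 2.19], [0.05, 2.79], [-1.13, 4.28], [0.06, 2.93], [-2.69, 2.69]. Speed limits (rad/s): [2.22, 2.22, 2.79, 3.14, 3.14, 3.14].

### API

Orientations are given as a unit quaternion [w, x, y, z].
In Python, from cell import robot, vision gives the robot as it stands.
- The arm moves only by the shell command python3 -m inch 'ROWS'. ROWS is JSON, a list of rows, each a list of 3 entries, a list of its own where there are three numbers: the shift along the tool's x, y, z in units of 40 mm (1.0 is 40 mm), then the turn, a rotation vector about the tool's x, y, z in units of 6 degrees (1.0 is 6 degrees), then the opening, from -1 (shut) to 1 (fully open). A call has 1 to 12 rows; each row is the pose to reach, as a shift and turn from the pose commanded when the call began, along the tool's axes at that moment; what a row does not reach only later rows make up. A row lasts 1/10 s, in which the tool goes at most 50 mm and 8.59 degrees, less where a joint would pass 70% of its speed; a pose out of reach is approached as far as the arm can. A call with a gripper value outside its range is refused whole. The fingers move at their own pace and stop on an object; the grip force is fixed at half the most. Time passes only in rows, so rows that repeat a pose let the fingers close. It gives the time, the measured TCP pose, the force and the opening at its end, in the units of the state.
- robot.read_state(): the state, without advancing time (a new reading comes with each control period).
- vision.camera(name): name is "scene" or "side" or "wrist"; returns a dict with "pixels" (400x640x3 uint8, red, green, blue), "K" (3x3 intrinsics, pixels), "cam_to_world" (4x4, takes a point from camera to world coordinates). Camera axes: x right, y down, z forward; pixel columns grow to the right and rows downward; lengths in m; the calibration is good to about 2 mm. A picture is of the moment at which its call begins. There is no depth.
- robot.finish_job(): hands the job in, once; it reports no verdict.
The state is a dict: "time_s": time; "joints": joint angles; "qvel": joint speeds; "effort": joint torques, N m; "tcp_pos": TCP position; "ee_rot": TCP orientation; "contact_force": force on the tool from outside, world axes, zero at the start; "torque": the same for the moment, N m; "gripper_width": finger opening in m.
Only numpy, scipy, OpenCV 4.12 (cv2) and the standard library are available. Lean on these libraries where they do the work, as an engineer would, in place of code of your own. Each camera call takes 0.05 s, during which the arm holds its last target.

### The job

The heavy vee block lies askew on the welding table. Walk it round by pushing at its corners with the fingertips, still clear of the fence, until either end of its vee squarely faces the fence; then push it forward until that whole end lies flat against the fence. Only push it along the table, never lift or tip it, and leave everything else where it is.

Things in the scene. Friction and masses are not known exactly. Their poses are not given: they have to be found in the camera images.
- vblock: Cast aluminium vee block, 1.0 to 1.5 kg: 130 mm long (its x), 100 mm wide (its y), 50 mm high (its z); sliding friction only, it stays where it is left. A vee groove 64 mm wide and 22 mm deep runs along the whole top, along its x, and opens at both 130 mm-apart ends (the faces at x = +65 and -65 mm); the two ends are alike. The long sides are the flat faces at y = +50 and -50 mm. Origin: centre of its underside, on the table.
- fence: Length of angle iron fixed to the table, lying crosswise beyond the vee block: 400 mm long (its y), upright leg 50 mm high and 6 mm thick. Origin: middle of the foot of its front face, at table height; the front face is the plane x = 0 of its frame; its x axis points horizontally away from the robot, square into the fence, so the vee block starts at negative x; y runs along the fence, z up. Its foot and bolts lie behind the front face.
- pipe_offcut: Bystander, to be left alone: upright steel pipe offcut, 60 mm diameter, 70 mm high. Origin: on or inside it.
- square_stop: Bystander, to be left alone: grey L-shaped magnetic square, 70 x 45 mm, 60 mm high. Origin: on or inside it.
- tape_roll: Bystander, to be left alone: metal-coloured ring roll, 80 mm diameter, 50 mm high. Origin: on or inside it.
- hammer: Bystander, to be left alone: hammer lying down, about 300 mm long, under 40 mm high. Origin: on or inside it.
- brush: Bystander, to be left alone: brush lying down, about 200 mm long, under 40 mm high. Origin: on or inside it.
- spray_can: Bystander, to be left alone: can, 60 mm diameter, 150 mm high. Origin: on or inside it.
- flange: Bystander, to be left alone: steel flange, 90 mm diameter, 42 mm high. Origin: on or inside it.
There are look-alikes about, which are no part of the job. Leave any black or turquoise look-alike of the vblock alone.

How it is judged:
On the way:
1. the block is turned, while clear of the fence, so that one end of its vee faces the fence (within 10 degrees, block's middle more than 75 mm before the fence) (angle between the x axis of vblock and the x axis of fence, either way round below 0.17 rad and x of vblock in the frame of fence below -0.075 m), for 0.2 s.
At the end, for the whole second after the job is handed in: One end of the vee lies flat on the fence's front face: the vee is square to the fence within 3 degrees, the block's middle is at most 70 mm before the face (65 mm when touching) and the whole end is on the fence (middle within 150 mm of the fence's middle); the block lies flat on the table at rest (angle between the x axis of vblock and the x axis of fence, either way round below 0.052 rad and x of vblock in the frame of fence between -0.07 and -0.06 m and y of vblock in the frame of fence between -0.15 and 0.15 m and angle between vblock's own z axis and vertical below 0.03 rad and height (world z) of vblock below 0.004 m and linear speed of vblock below 0.01 m/s).
It fails at once if the vee block is lifted or tipped (height (world z) of vblock above 0.01 m or angle between vblock's own z axis and vertical above 0.12 rad).
It fails at once if one of the seven bystanders is shifted by more than 20 mm (distance of any of pipe_offcut, square_stop, tape_roll, hammer, brush, spray_can, flange from where it was at the start of the episode above 0.02 m).
It also fails if it takes over 72 s, if anything falls off the work surface, if the arm or the gripper's body presses on something with over 40 N, if the wrist force passes 120 N, or if a joint passes its speed limit or range.

## Working session

There is one attempt and no reset: what is moved stays moved. The work goes in short steps, Python scripts to look and compute and a shell command to move; the robot and the scene stay as the last step left them, time stands still between calls to the robot, and variables do not carry over. Pictures are saved under pics/ and viewed, and the job is handed in when it is done.

```bash
mkdir -p pics; ls; python3 - <<'E'
from cell import robot, vision
import cv2,json
import numpy as np
for n in ["scene","side","wrist"]:
    c=vision.camera(n); cv2.imwrite(f"pics/{n}0.png",c["pixels"][:,:,::-1]); print(n,np.round(c["K"],1).tolist(),np.round(c["cam_to_world"],3).tolist())
print(robot.read_state())
E
```

```text
pics
scene [[466.8, 0.0, 317.0], [0.0, 466.8, 189.5], [0.0, 0.0, 1.0]] [[-0.568, 0.526, -0.633, 1.469], [0.823, 0.351, -0.447, 0.683], [-0.013, -0.775, -0.632, 0.923], [0.0, 0.0, 0.0, 1.0]]
side [[423.8, 0.0, 316.8], [0.0, 423.8, 199.7], [0.0, 0.0, 1.0]] [[0.891, -0.339, 0.302, 0.22], [-0.454, -0.66, 0.598, -0.667], [-0.004, -0.67, -0.742, 0.906], [0.0, 0.0, 0.0, 1.0]]
wrist [[316.1, 0.0, 317.2], [0.0, 316.1, 200.8], [0.0, 0.0, 1.0]] [[0.37, 0.889, 0.269, 0.154], [0.929, -0.354, -0.107, 0.612], [-0.0, 0.29, -0.957, 0.386], [0.0, 0.0, 0.0, 1.0]]
{'time_s': 0.15, 'joints': array([ 1.08640325e+00,  4.91396975e-01,  1.55931195e+00, -1.22563287e-05,
        1.09166687e+00, -1.05594220e-01]), 'qvel': array([ 0.0008065 , -0.00181363, -0.00227875, -0.00106311, -0.00092081,
        0.0011307 ]), 'effort': array([ 2.30973819e-03, -6.12899208e+01, -2.58279419e+01,  6.92828558e-02,
        4.72562620e-02, -1.86694120e-05]), 'tcp_pos': array([0.23101322, 0.58052438, 0.17621012]), 'ee_rot': array([ 0.58494968, -0.39705961,  0.58543456,  0.39679202]), 'contact_force': array([0.30382669, 0.93831934, 0.73652349]), 'torque': array([ 0.04046586, -0.00196509,  0.00079093]), 'gripper_width': 0.09528457829495493}
```

View pics/scene0.png

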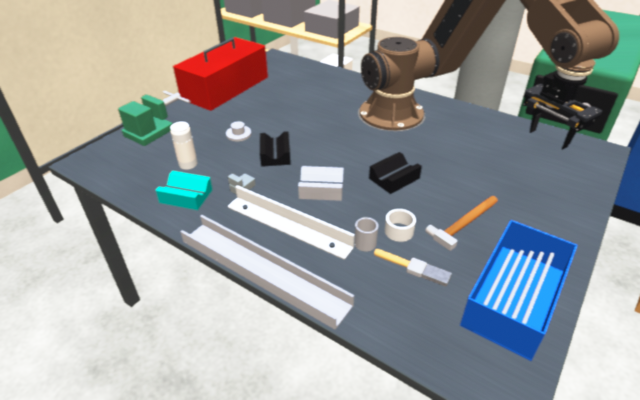

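View pics/side0.png

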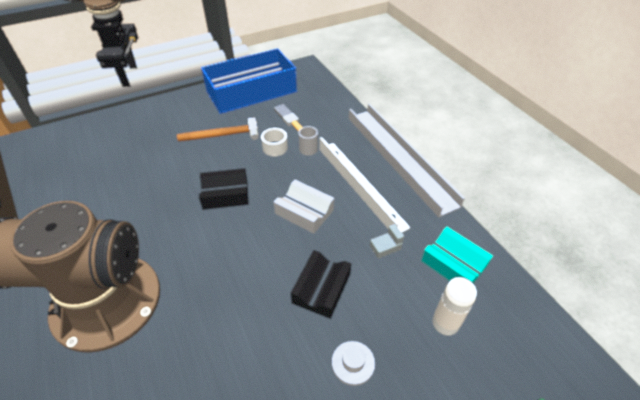

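View pics/wrist0.png

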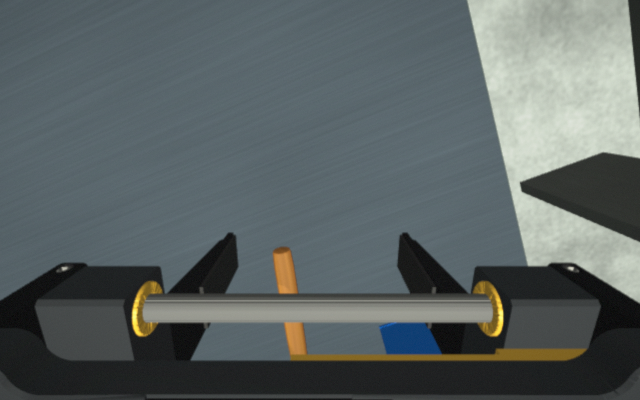

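The scene shows the silver vee block near (321,183), with black look-alikes at (275,149) and (395,172) and a turquoise one at (184,189). The angle iron runs from (230,205) to (355,245), with a second, channel-like piece beyond it. I'll enlarge both views to pick out corners.

```bash
python3 - <<'E'
import cv2
a=cv2.imread("pics/scene0.png")[130:270,200:430]; cv2.imwrite("pics/scz.png",cv2.resize(a,None,fx=3.4,fy=3.4,interpolation=cv2.INTER_CUBIC))
a=cv2.imread("pics/side0.png")[110:270,220:440]; cv2.imwrite("pics/siz.png",cv2.resize(a,None,fx=3.5,fy=3.5,interpolation=cv2.INTER_CUBIC))
E
```

```text
(no output)
```

View pics/scz.png

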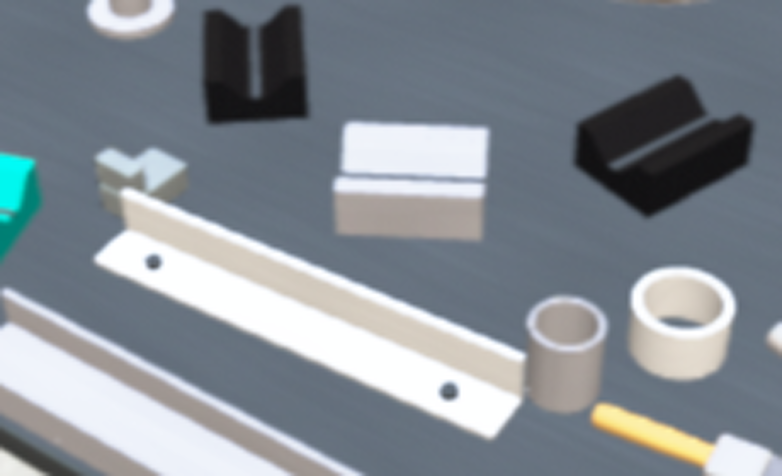

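View pics/siz.png

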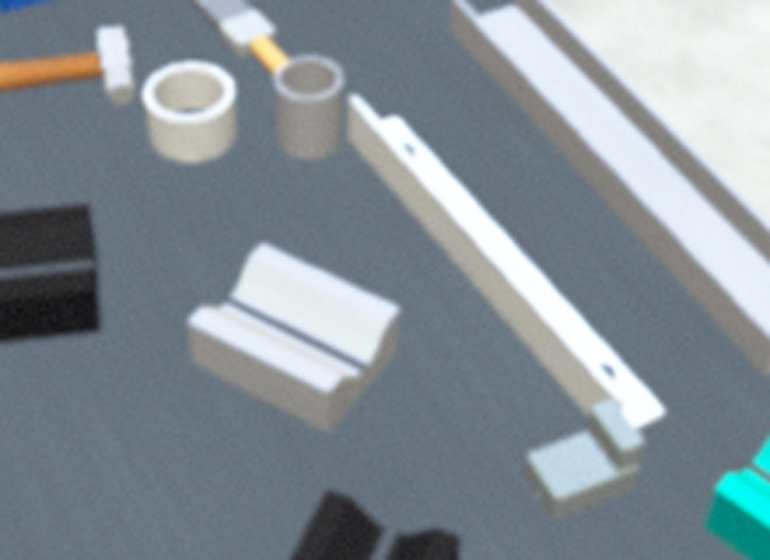

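```bash
cat > h.py <<'E'
from cell import robot, vision
import numpy as np, cv2
def ray(c,uv,z):
    uv=np.atleast_2d(np.array(uv,float)); d=np.c_[uv,np.ones(len(uv))]@np.linalg.inv(c["K"]).T
    R=c["cam_to_world"][:3,:3]; t=c["cam_to_world"][:3,3]; d=d@R.T
    return t+d*((z-t[2])/d[:,2])[:,None]
E
python3 - <<'E'
from h import *
np.set_printoptions(precision=4,suppress=True)
s=vision.camera("side"); c=vision.camera("scene")
f=lambda p:np.array(p)/3.5+[220,110]
g=lambda p:np.array(p)/3.4+[200,130]
print("vb side top\n",ray(s,f([(190,312),(262,244),(401,308),(328,389)]),.05))
print("vb scene top\n",ray(c,g([(344,122),(490,127),(486,184),(334,178)]),.05))
print("vb bot side\n",ray(s,f([(190,355),(326,431),(396,345)]),0))
print("vb bot scene\n",ray(c,g([(334,235),(483,241)]),0))
print("fence side top (front)",ray(s,f([(350,96),(592,402)]),.05)[:,:2])
print("fence side bot",ray(s,f([(349,133),(575,400)]),0)[:,:2])
print("fence scene top",ray(c,g([(122,190),(526,354)]),.05)[:,:2])
for n,p,z in [("pipe",(310,75),.07),("tape",(190,92),.05),("square",(585,450),.04),("hammerhead",(115,60),.03)]: print(n,ray(s,f([p]),z)[:,:2])
print("bl1",ray(s,[(320,270)],.05),"bl2 corners",ray(s,[(200,171),(246,170),(249,190),(249,204),(201,208)],.03))
print("flange",ray(s,[(353,360)],.03),"can",ray(s,[(461,295)],.15))
print("bl1 corners",ray(s,[(314,253),(350,265),(330,303),(292,290)],.05))
print(robot.read_state()["time_s"])
E
```

```text
vb side top
 [[ 0.4654  0.0772  0.05  ]
 [ 0.5468  0.1191  0.05  ]
 [ 0.6135  0.0059  0.05  ]
 [ 0.5263 -0.0408  0.05  ]]
vb scene top
 [[ 0.5259 -0.043   0.05  ]
 [ 0.4576  0.0738  0.05  ]
 [ 0.531   0.1157  0.05  ]
 [ 0.5985 -0.001   0.05  ]]
vb bot side
 [[ 0.4614  0.0778  0.    ]
 [ 0.5242 -0.0406  0.    ]
 [ 0.6136  0.0116  0.    ]]
vb bot scene
 [[0.6151 0.0088 0.    ]
 [0.5479 0.1244 0.    ]]
fence side top (front) [[ 0.6959  0.2524]
 [ 0.6939 -0.1407]]
fence side bot [[ 0.6985  0.2593]
 [ 0.7109 -0.1022]]
fence scene top [[ 0.7159 -0.1466]
 [ 0.6933  0.2544]]
pipe [[0.6664 0.2729]]
tape [[0.5705 0.3232]]
square [[ 0.6702 -0.1696]]
hammerhead [[0.5344 0.4219]]
bl1 [[ 0.4726 -0.1807  0.05  ]] bl2 corners [[0.3192 0.2993 0.03  ]
 [0.4423 0.2408 0.03  ]
 [0.4209 0.1598 0.03  ]
 [0.4019 0.1098 0.03  ]
 [0.2796 0.1561 0.03  ]]
flange [[ 0.4392 -0.395   0.03  ]] can [[ 0.6665 -0.4176  0.15  ]]
bl1 corners [[ 0.4818 -0.1307  0.05  ]
 [ 0.5427 -0.2009  0.05  ]
 [ 0.4529 -0.2675  0.05  ]
 [ 0.3912 -0.1991  0.05  ]]
0.25
```

```bash
cat >> h.py <<'E'
from scipy.spatial.transform import Rotation as Ro
FA=None
def plan(x,y,z,jaw):
    """units for one row: target TCP, jaw axis angle (deg, world) with tool down"""
    s=robot.read_state(); q=s["ee_rot"]; R0=Ro.from_quat([q[1],q[2],q[3],q[0]])
    a=np.radians(jaw); zz=np.array([np.cos(a),np.sin(a),0]); xx=np.array([0,0,-1.]); yy=np.cross(zz,xx)
    R1=Ro.from_matrix(np.c_[xx,yy,zz])
    d=R0.inv().apply(np.array([x,y,z])-s["tcp_pos"])/.04
    w=np.degrees((R0.inv()*R1).as_rotvec())/6
    return np.round(d,2).tolist(),np.round(w,2).tolist()
def st():
    s=robot.read_state(); q=s["ee_rot"]; R=Ro.from_quat([q[1],q[2],q[3],q[0]]).as_matrix()
    print("t",round(s["time_s"],2),"tcp",np.round(s["tcp_pos"],4),"jaw",round(np.degrees(np.arctan2(R[1,2],R[0,2])),2),"F",np.round(s["contact_force"],1),"w",round(s["gripper_width"],4),"j",np.round(s["joints"],2))
E
python3 - <<'E'
from h import *
np.set_printoptions(precision=4,suppress=True)
def fit(P):
    v=cv2.fitLine(P[:,:2].astype(np.float32),cv2.DIST_HUBER,0,.001,.001).ravel(); a=v[:2]*np.sign(-v[1])
    print("angle of line",np.degrees(np.arctan2(a[1],a[0])), "x at y=.25,.054,-.14",[round(float(v[2]+(Y-v[3])*v[0]/v[1]),4) for Y in(.25,.054,-.14)])
c=vision.camera("scene"); s=vision.camera("side")
im=c["pixels"].astype(int); pts=[]
for u in range(245,352):
    t=186+(u-236)*(234-186)/(354-236)
    col=im[:,u].sum(1); w=range(int(t)-7,int(t)+5)
    g=[col[v+1]-col[v-1] for v in w]; v=list(w)[int(np.argmax(g))]; i=int(np.argmax(g)); 
    if 0<i<len(g)-1:
        den=g[i-1]-2*g[i]+g[i+1]; v+= (.5*(g[i-1]-g[i+1])/den if den else 0)
    pts.append((u,v))
fit(ray(c,pts,.05))
im=s["pixels"].astype(int); P=[];Q=[]
for v in range(150,215):
    ub=319.7+(v-148)*(384.3-319.7)/(224.3-148)
    row=im[v].sum(1); 
    w=list(range(int(ub)-8,int(ub)+9)); g=[row[u+1]-row[u-1] for u in w]; P.append((w[int(np.argmax(g))],v))
fit(ray(s,P,0)); print(P[::12])
print(plan(.5,.3,.177,90),plan(.45,-.08,.15,90))
st()
E
```

```text
angle of line -87.485306 x at y=.25,.054,-.14 [0.692, 0.7006, 0.7091]
angle of line -93.19738 x at y=.25,.054,-.14 [0.7186, 0.7076, 0.6968]
[(329, 150), (339, 162), (340, 174), (352, 186), (361, 198), (372, 210)]
([-0.01, -8.84, -4.03], [-3.62, -0.0, -0.0]) ([0.67, -11.19, -13.32], [-3.62, -0.0, -0.0])
t 0.35 tcp [0.2311 0.5807 0.1765] jaw 68.3 F [ 0.3  0.9 -0.3] w 0.0952 j [ 1.09  0.49  1.56  0.    1.09 -0.11]
```

```bash
python3 - <<'E'
from h import *
print(plan(.5,.3,.177,0),plan(.479,-.048,.12,-61))
E
```

```text
([-0.01, -8.84, -4.03], [11.38, -0.0, 0.0]) ([1.41, -11.57, -12.31], [21.55, -0.0, 0.0])
```

```bash
python3 -m inch '[[[0,-4.4,-2],[5.7,0,0],-1],[[0,-4.4,-2],[5.7,0,0],-1],[[0,-4.4,-2],[5.7,0,0],-1],[[0,-4.4,-2],[5.7,0,0],-1],[[0,-8.8,-4],[11.4,0,0],-1],[[0,-8.8,-4],[11.4,0,0],-1],[[0,-8.8,-4],[11.4,0,0],-1],[[0,-8.8,-4],[11.4,0,0],-1],[[0,-8.8,-4],[11.4,0,0],-1]]' && python3 - <<'E'
from h import *
st()
print(plan(.479,-.048,.12,-61))
E
```

```text
time_s: 1.25
tcp_pos: [0.5022, 0.2984, 0.1765]
ee_rot: [0.707, 0.004, 0.707, -0.004]
contact_force: [-1.0, 0.4, 0.1]
gripper_width: 0.028
t 1.25 tcp [0.5022 0.2984 0.1765] jaw -0.64 F [-1.   0.4  0.1] w 0.028 j [ 0.42  0.43  1.66 -0.    1.05  0.44]
([1.41, -8.67, -0.48], [10.06, 0.01, -0.0])
```

```bash
python3 -m inch '[[[0.4,-8.7,-0.5],[10.05,0,0],-1],[[0.4,-8.7,-0.5],[10.05,0,0],-1],[[0.4,-8.7,-0.5],[10.05,0,0],-1],[[0.4,-8.7,-0.5],[10.05,0,0],-1],[[0.4,-8.7,-0.5],[10.05,0,0],-1],[[0.4,-8.7,-0.5],[10.05,0,0],-1],[[0.4,-8.7,-0.5],[10.05,0,0],-1],[[1.4,-8.7,-0.5],[10.05,0,0],-1],[[1.4,-8.7,-0.5],[10.05,0,0],-1],[[1.4,-8.7,-0.5],[10.05,0,0],-1]]' && python3 - <<'E'
from h import *
st()
print(plan(.479,-.048,.012,-61))
for n in ["side","scene","wrist"]:
    c=vision.camera(n); cv2.imwrite(f"pics/{n}1.png",c["pixels"][:,:,::-1])
E
```

```text
time_s: 2.25
tcp_pos: [0.4782, -0.0454, 0.1209]
ee_rot: [0.611, 0.355, 0.612, -0.355]
contact_force: [0.2, -0.5, 0.1]
gripper_width: 0.0004
t 2.25 tcp [ 0.4782 -0.0454  0.1209] jaw -60.31 F [ 0.2 -0.5  0.1] w 0.0004 j [-0.23  0.36  1.97  0.    0.81  0.82]
([2.72, -0.01, 0.07], [0.11, -0.01, 0.01])
```

View pics/side1.png

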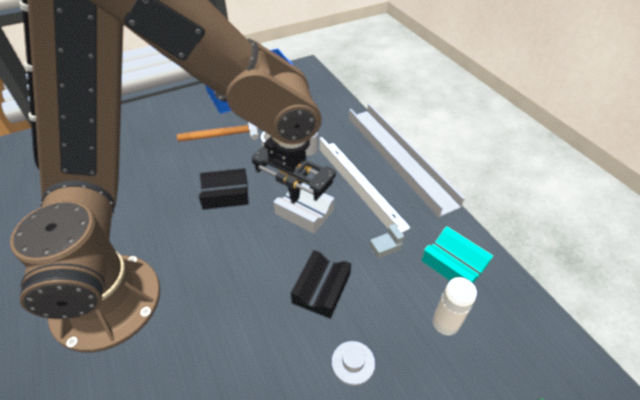

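View pics/wrist1.png

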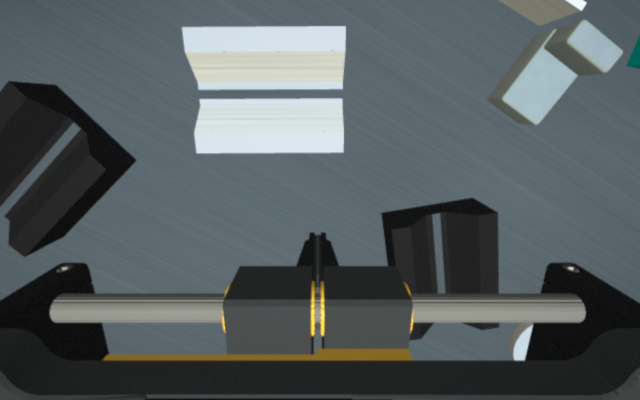

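View pics/scene1.png

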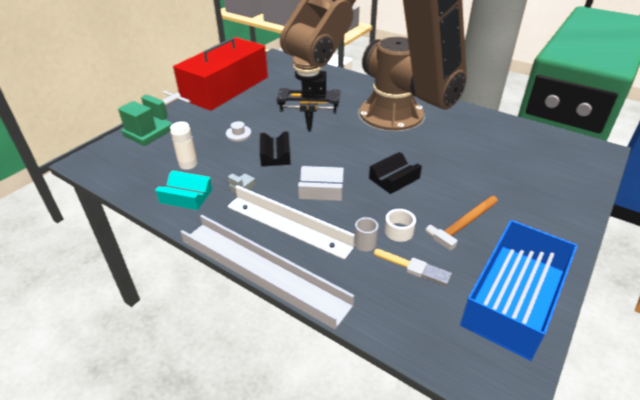

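The wrist view shows the silver block squarely ahead of the tool, with top corners at about (182,27), (346,27), (343,153) and (195,153). I'll measure from it.

```bash
cat >> h.py <<'E'
def block(c, z=.05, lo=170, roi=None, save=None, pick=None):
    """top white faces mask -> min area rect"""
    im=c["pixels"]; hsv=cv2.cvtColor(im,cv2.COLOR_RGB2HSV)
    m=((hsv[...,2]>lo)&(hsv[...,1]<70)).astype(np.uint8)
    if roi: k=np.zeros_like(m); x0,y0,x1,y1=roi; k[y0:y1,x0:x1]=1; m&=k
    m=cv2.morphologyEx(m,cv2.MORPH_CLOSE,np.ones((15,15)))
    cs,_=cv2.findContours(m,cv2.RETR_EXTERNAL,cv2.CHAIN_APPROX_NONE)
    cs=[q for q in cs if cv2.contourArea(q)>500]
    for q in cs:
        P=ray(c,q[:,0,:],z)[:,:2]; r=cv2.minAreaRect(P.astype(np.float32)*1000)
        b=cv2.boxPoints(r); e0=b[1]-b[0]; e1=b[2]-b[1]; e=e0 if np.hypot(*e0)>np.hypot(*e1) else e1
        a=np.degrees(np.arctan2(e[1],e[0]))
        print("px",cv2.boundingRect(q),"ctr",np.round(np.array(r[0])/1000,4),"size",np.round(sorted(r[1]),1),"axis",round((a+90)%180-90,2))
E
python3 - <<'E'
from h import *
np.set_printoptions(precision=4,suppress=True)
c=vision.camera("wrist"); print(ray(c,[(182,27),(346,27),(343,153),(195,153)],.05))
block(c,roi=(160,5,400,190))
block(vision.camera("side"),roi=(265,170,345,240))
E
```

```text
[[ 0.5482  0.1202  0.05  ]
 [ 0.6132  0.0064  0.05  ]
 [ 0.5258 -0.0434  0.05  ]
 [ 0.4605  0.0711  0.05  ]]
px (182, 26, 164, 128) ctr [0.5372 0.0389] size [101.1 131.2] axis -60.04
px (274, 183, 60, 39) ctr [0.5408 0.0375] size [110.9 142.1] axis -59.75
```

```bash
python3 -m inch '[[[1,0,0.15],[0,0,0],-1],[[2,0,0.15],[0,0,0],-1],[[2.7,0,0.15],[0,0,0],-1],[[2.7,0,0.15],[0,0,0],-1],[[2.7,0.5,0.15],[0,0,0],-1],[[2.7,0.5,0.15],[0,0,0],-1]]' && python3 - <<'E'
from h import *
st()
C=np.array([.5145,.078]); 
for d in range(0,31,3):
    a=np.radians(-60+d); b=np.radians(210+d)
    p=C+.095*np.array([np.cos(a),np.sin(a)])+.06*np.array([np.cos(b),np.sin(b)])
    print(d,plan(*p,.012,-60+d))
E
```

```text
time_s: 3.1
tcp_pos: [0.5011, -0.0409, 0.0143]
ee_rot: [0.612, 0.356, 0.61, -0.355]
contact_force: [0.9, 0.8, 0.3]
gripper_width: 0.0006
t 3.1 tcp [ 0.5011 -0.0409  0.0143] jaw -60.32 F [0.9 0.8 0.3] w 0.0006 j [-0.21  0.56  2.01  0.    0.57  0.84]
0 ([0.06, 0.28, -0.03], [-0.05, 0.02, -0.02])
3 ([0.06, 0.4, 0.04], [-0.55, 0.02, -0.02])
6 ([0.06, 0.53, 0.11], [-1.05, 0.02, -0.02])
9 ([0.06, 0.67, 0.17], [-1.55, 0.02, -0.02])
12 ([0.06, 0.8, 0.22], [-2.05, 0.02, -0.02])
15 ([0.06, 0.94, 0.27], [-2.55, 0.02, -0.02])
18 ([0.06, 1.09, 0.31], [-3.05, 0.02, -0.02])
21 ([0.06, 1.23, 0.34], [-3.55, 0.02, -0.02])
24 ([0.06, 1.37, 0.37], [-4.05, 0.02, -0.02])
27 ([0.06, 1.52, 0.38], [-4.55, 0.03, -0.02])
30 ([0.06, 1.67, 0.39], [-5.05, 0.03, -0.02])
```

```bash
python3 -m inch '[[[0.05,0.28,0],[0,0,0],-1],[[0.05,0.4,0.04],[-0.55,0,0],-1],[[0.05,0.53,0.11],[-1.05,0,0],-1],[[0.05,0.67,0.17],[-1.55,0,0],-1],[[0.05,0.8,0.22],[-2.05,0,0],-1],[[0.05,0.94,0.27],[-2.55,0,0],-1],[[0.05,1.09,0.31],[-3.05,0,0],-1],[[0.05,1.23,0.34],[-3.55,0,0],-1],[[0.05,1.37,0.37],[-4.05,0,0],-1],[[0.05,1.52,0.38],[-4.55,0,0],-1],[[0.05,1.67,0.39],[-5.05,0,0],-1],[[0.05,1.67,0.39],[-5.05,0,0],-1]]' && python3 - <<'E'
from h import *
st()
c=vision.camera("wrist"); cv2.imwrite("pics/w2.png",c["pixels"][:,:,::-1])
c=vision.camera("side"); cv2.imwrite("pics/s2.png",c["pixels"][:,:,::-1])
E
```

```text
time_s: 4.3
tcp_pos: [0.5654, -0.0216, 0.0115]
ee_rot: [0.683, 0.183, 0.682, -0.183]
contact_force: [0.4, 0.5, -0.6]
gripper_width: 0.0003
t 4.3 tcp [ 0.5654 -0.0216  0.0115] jaw -30.03 F [ 0.4  0.5 -0.6] w 0.0003 j [-0.16  0.63  1.86  0.    0.66  0.37]
```

View pics/w2.png

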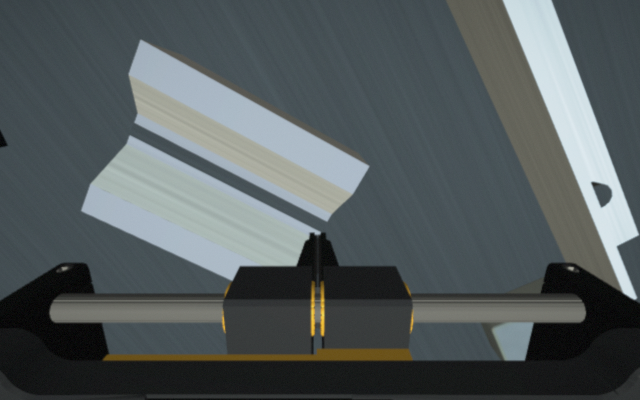

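View pics/s2.png

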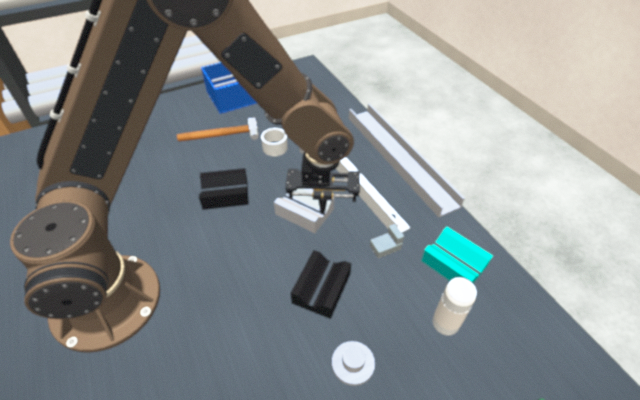

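```bash
python3 - <<'E'
from h import *
c=vision.camera("wrist"); print(np.round(ray(c,[(140,40),(368,165),(82,210)],.05),4))
a=cv2.imread("pics/s2.png")[140:260,250:400]; cv2.imwrite("pics/s2z.png",cv2.resize(a,None,fx=5,fy=5,interpolation=cv2.INTER_CUBIC))
E
```

```text
[[0.5455 0.1203 0.05  ]
 [0.6134 0.0092 0.05  ]
 [0.4605 0.0682 0.05  ]]
```

View pics/s2z.png

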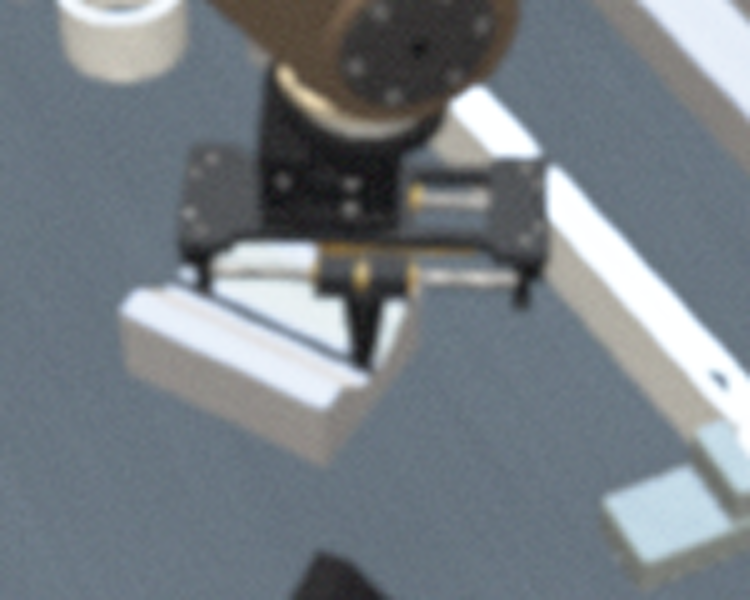

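```bash
python3 - <<'E'
from h import *
s=robot.read_state()
for n in ["side","wrist","scene"]:
    c=vision.camera(n); T=np.linalg.inv(c["cam_to_world"])
    for z in (.0115,.03,.05,.07,.1):
        p=T@np.r_[s["tcp_pos"][:2],z,1]; q=c["K"]@p[:3]; print(n,z,np.round(q[:2]/q[2],1))
    if n=="scene": cv2.imwrite("pics/sc2.png",cv2.resize(c["pixels"][120:270,220:420,::-1],None,fx=4,fy=4,interpolation=cv2.INTER_CUBIC))
E
```

```text
side 0.0115 [323.2 220.3]
side 0.03 [323.3 216. ]
side 0.05 [323.3 211.1]
side 0.07 [323.4 206.2]
side 0.1 [323.5 198.5]
wrist 0.0115 [318.8 227. ]
wrist 0.03 [318.9 237.4]
wrist 0.05 [319.1 250.9]
wrist 0.07 [319.3 267.5]
wrist 0.1 [319.7 300.8]
scene 0.0115 [299.8 184.1]
scene 0.03 [299.6 179.4]
scene 0.05 [299.3 174.3]
scene 0.07 [299.1 169.1]
scene 0.1 [298.7 161.1]
```

View pics/sc2.png

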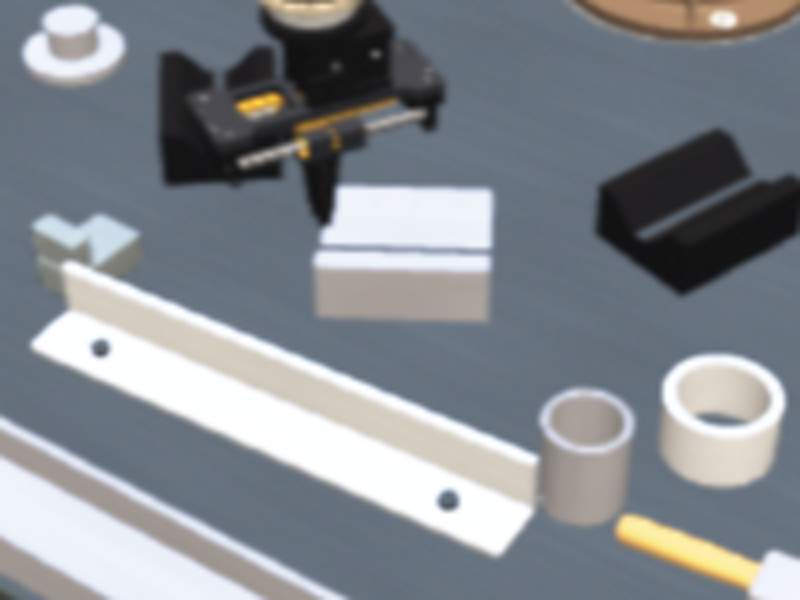

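```bash
python3 - <<'E'
from h import *
def proj(n,p):
    c=vision.camera(n); T=np.linalg.inv(c["cam_to_world"]); q=c["K"]@(T@np.r_[p,1])[:3]; return np.round(q[:2]/q[2],1)
p=np.array([.231,.5807,.1765]); z=np.array([.37,.929,0])
for s in (-.0535,0,.0535): 
  for dz in (0,.04): print(s,dz,proj("scene",p+s*z+[0,0,dz]),proj("side",p+s*z+[0,0,dz]))
a=cv2.imread("pics/scene0.png")[70:170,500:620]; cv2.imwrite("pics/t0.png",cv2.resize(a,None,fx=6,fy=6,interpolation=cv2.INTER_CUBIC))
E
```

```text
-0.0535 0 [526.6 141.7] [131.6  98.5]
-0.0535 0.04 [530.4 129.7] [127.1  86.8]
0 0 [542.8 150.4] [135.1  88.3]
0 0.04 [547.1 138.3] [130.8  76.7]
0.0535 0 [559.9 159.6] [138.4  78.7]
0.0535 0.04 [564.7 147.4] [134.3  67.2]
```

View pics/t0.png

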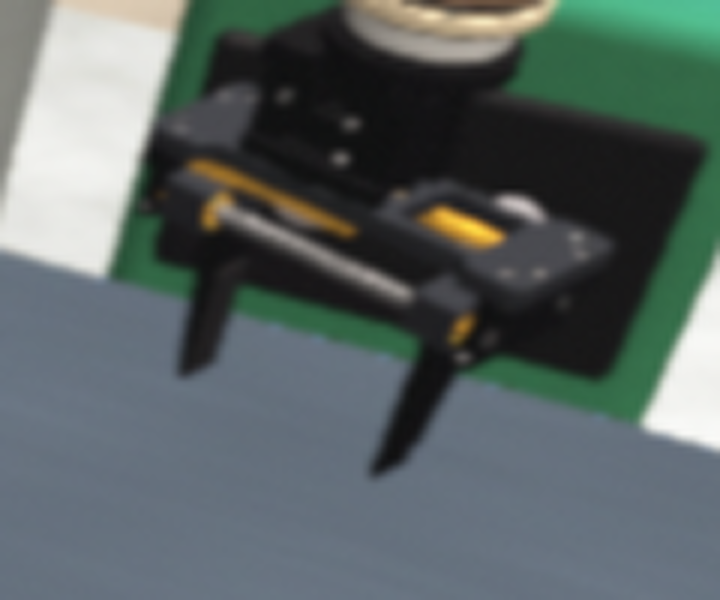

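The finger has passed over the block corner without moving it. The camera views put the real fingertips about 30–40 mm higher than the reported TCP. I'll lift, go back, and feel for the real tip height by touching down gently on bare table.

```bash
python3 -m inch '[[[-0.8,0,0],[0,0,0],-1],[[-0.8,0,0],[0,0,0],-1]]' && python3 - <<'E'
from h import *
st()
print(plan(.470,-.053,.042,-60))
E
```

```text
time_s: 5.4
tcp_pos: [0.5661, -0.0222, 0.0453]
ee_rot: [0.684, 0.184, 0.681, -0.183]
contact_force: [-0.2, -0.1, -0.5]
gripper_width: 0.0003
t 5.4 tcp [ 0.5661 -0.0222  0.0453] jaw -30.1 F [-0.2 -0.1 -0.5] w 0.0003 j [-0.16  0.57  1.84  0.    0.73  0.37]
([0.07, -1.87, -1.69], [4.98, 0.03, -0.03])
```

```bash
python3 -m inch '[[[0,-1.87,-1.7],[5,0,0],-1],[[0,-1.87,-1.7],[5,0,0],-1],[[0,-1.87,-1.7],[5,0,0],-1],[[0,-1.87,-1.7],[5,0,0],-1],[[0.8,-1.87,-1.7],[5,0,0],-1],[[0.8,-1.87,-1.7],[5,0,0],-1]]' && python3 - <<'E'
from h import *
st()
def proj(c,p):
    T=np.linalg.inv(c["cam_to_world"]); q=c["K"]@(T@np.r_[p,1])[:3]; return q[:2]/q[2]
p=robot.read_state()["tcp_pos"]
for n in("side","scene"):
    c=vision.camera(n); im=c["pixels"][:,:,::-1].copy(); 
    o=np.array([270,160]) if n=="side" else np.array([260,110]); k=8
    z=cv2.resize(im[o[1]:o[1]+60,o[0]:o[0]+80],None,fx=k,fy=k,interpolation=cv2.INTER_CUBIC)
    for dz in(0,.02,.04): cv2.circle(z,tuple(int(v) for v in (proj(c,p+[0,0,dz])-o+.5)*k),3,(0,0,255),-1)
    cv2.imwrite(f"pics/{n}_t.png",z)
E
```

```text
time_s: 6.0
tcp_pos: [0.4667, -0.0523, 0.0085]
ee_rot: [0.611, 0.354, 0.613, -0.354]
contact_force: [-0.6, 0.3, -0.1]
gripper_width: 0.0003
t 6.0 tcp [ 0.4667 -0.0523  0.0085] jaw -60.11 F [-0.6  0.3 -0.1] w 0.0003 j [-0.25  0.54  2.09  0.    0.51  0.8 ]
```

View pics/side_t.png

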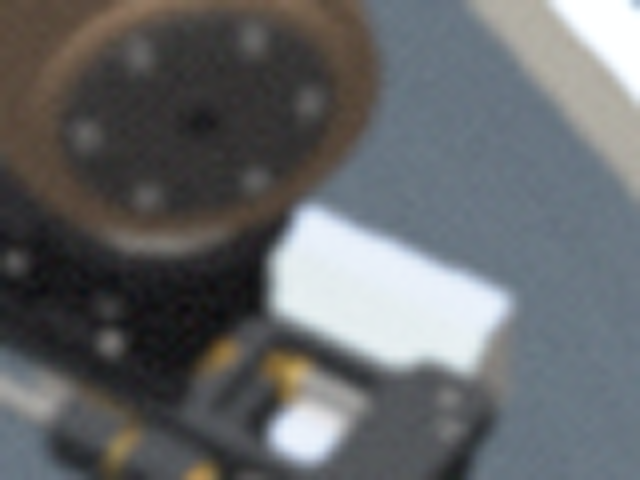

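View pics/scene_t.png

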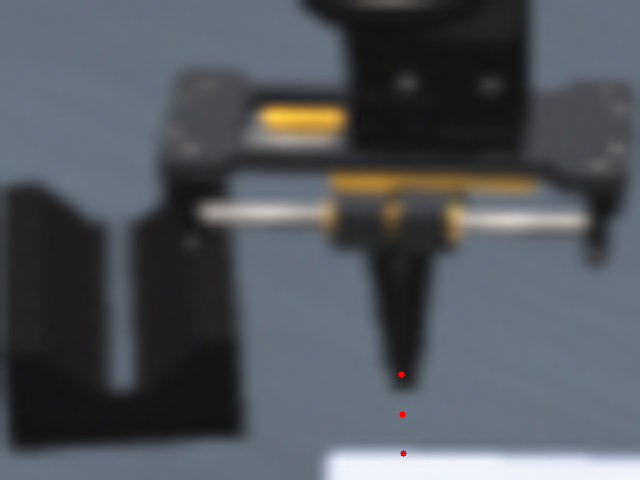

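The scene view shows the tip at about dot 3 (z + 40 mm), so it really is about 37 mm above the reported TCP. I'll go down in small steps, watching the force.

```bash
python3 -m inch '[[[0.3,0,0],[0,0,0],-1],[[0.6,0,0],[0,0,0],-1],[[0.6,0,0],[0,0,0],-1]]'; python3 -m inch '[[[0.1,0,0],[0,0,0],-1],[[0.1,0,0],[0,0,0],-1]]';python3 - <<'E'
from h import *
st()
def proj(c,p):
    T=np.linalg.inv(c["cam_to_world"]); q=c["K"]@(T@np.r_[p,1])[:3]; return q[:2]/q[2]
p=robot.read_state()["tcp_pos"]
for n in("scene",):
    c=vision.camera(n); im=c["pixels"][:,:,::-1].copy(); 
    o=np.array([260,120]); k=8
    z=cv2.resize(im[o[1]:o[1]+60,o[0]:o[0]+80],None,fx=k,fy=k,interpolation=cv2.INTER_CUBIC)
    for dz in(0,.02,.04): cv2.circle(z,tuple(int(v) for v in (proj(c,p+[0,0,dz])-o+.5)*k),3,(0,0,255),-1)
    cv2.imwrite(f"pics/{n}_t2.png",z)
E
```

```text
time_s: 6.4
tcp_pos: [0.468, -0.0525, -0.0134]
ee_rot: [0.612, 0.354, 0.612, -0.354]
contact_force: [0.1, 0.1, 0.1]
gripper_width: 0.0006
time_s: 6.6
tcp_pos: [0.4684, -0.0526, -0.0169]
ee_rot: [0.612, 0.354, 0.612, -0.354]
contact_force: [-0.3, -0.8, -0.4]
gripper_width: 0.0005
t 6.6 tcp [ 0.4684 -0.0526 -0.0169] jaw -60.09 F [-0.3 -0.8 -0.4] w 0.0005 j [-0.25  0.6   2.1   0.    0.44  0.8 ]
```

View pics/scene_t2.png

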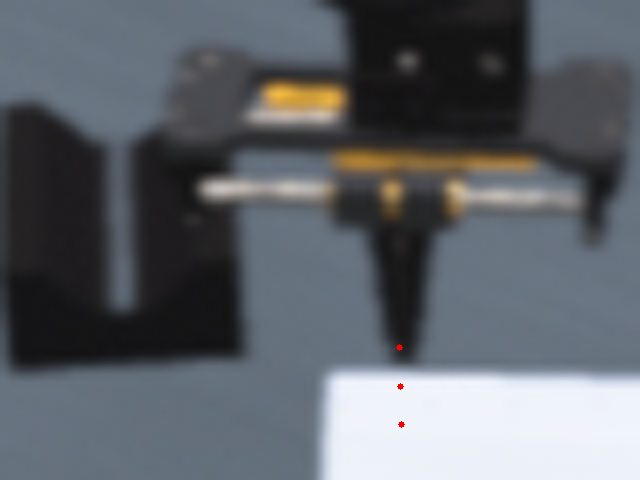

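```bash
python3 -m inch '[[[0.1,0.6,0.1],[0,0,0],-1],[[0.1,0.6,0.1],[0,0,0],-1]]'; python3 - <<'E'
from h import *
st()
C=np.array([.5145,.078]); 
for d in range(0,31,3):
    a=np.radians(-60+d); b=np.radians(210+d)
    p=C+.095*np.array([np.cos(a),np.sin(a)])+.06*np.array([np.cos(b),np.sin(b)])
    print(d,plan(*p,-.021,-60+d))
E
```

```text
time_s: 6.85
tcp_pos: [0.4933, -0.0439, -0.021]
ee_rot: [0.613, 0.354, 0.611, -0.354]
contact_force: [-0.5, -0.6, -0.3]
gripper_width: 0.0009
t 6.85 tcp [ 0.4933 -0.0439 -0.021 ] jaw -60.07 F [-0.5 -0.6 -0.3] w 0.0009 j [-0.22  0.62  2.05  0.    0.47  0.83]
0 ([0.0, 0.48, 0.0], [-0.01, 0.02, -0.02])
3 ([0.0, 0.61, 0.08], [-0.51, 0.02, -0.02])
6 ([0.0, 0.74, 0.14], [-1.01, 0.02, -0.02])
9 ([0.0, 0.87, 0.21], [-1.51, 0.02, -0.02])
12 ([0.0, 1.01, 0.26], [-2.01, 0.02, -0.02])
15 ([0.0, 1.15, 0.31], [-2.51, 0.02, -0.02])
18 ([0.0, 1.29, 0.35], [-3.01, 0.02, -0.02])
21 ([0.0, 1.43, 0.38], [-3.51, 0.02, -0.02])
24 ([0.0, 1.58, 0.4], [-4.01, 0.02, -0.02])
27 ([0.01, 1.73, 0.42], [-4.51, 0.02, -0.02])
30 ([0.01, 1.87, 0.43], [-5.01, 0.02, -0.01])
```

```bash
python3 -m inch '[[[0,0.25,0],[0,0,0],-1],[[0,0.48,0],[0,0,0],-1],[[0,0.61,0.08],[-0.5,0,0],-1],[[0,0.74,0.14],[-1,0,0],-1],[[0,0.87,0.21],[-1.5,0,0],-1],[[0,1.01,0.26],[-2,0,0],-1],[[0,1.15,0.31],[-2.5,0,0],-1],[[0,1.29,0.35],[-3,0,0],-1],[[0,1.43,0.38],[-3.5,0,0],-1],[[0,1.43,0.38],[-3.5,0,0],-1]]'; python3 - <<'E'
from h import *
st()
c=vision.camera("wrist"); cv2.imwrite("pics/w3.png",c["pixels"][:,:,::-1])
E
```

```text
time_s: 7.85
tcp_pos: [0.5485, -0.0286, -0.0212]
ee_rot: [0.666, 0.236, 0.666, -0.236]
contact_force: [0.2, 0.1, 0.1]
gripper_width: 0.0004
t 7.85 tcp [ 0.5485 -0.0286 -0.0212] jaw -39.04 F [0.2 0.1 0.1] w 0.0004 j [-0.17  0.66  1.91 -0.    0.56  0.51]
```

View pics/w3.png

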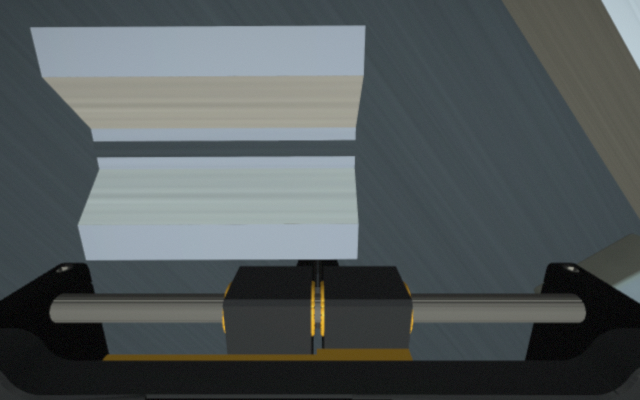

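The block now turns with the tool. Its top corners are at (31,27), (366,25), (358,258) and (86,260), with the edges level. Continuing.

```bash
python3 - <<'E'
from h import *
c=vision.camera("wrist"); P=ray(c,[(31,27),(366,25),(358,259),(86,260)],.05)[:,:2]; print(np.round(P,4),P.mean(0))
e=P[1]-P[0]; print(np.degrees(np.arctan2(e[1],e[0])))
C=np.array([.5145,.078]); 
for d in range(21,66,4):
    a=np.radians(-60+d); b=np.radians(210+d)
    p=C+.095*np.array([np.cos(a),np.sin(a)])+.06*np.array([np.cos(b),np.sin(b)])
    print(d,plan(*p,-.021,-60+d))
E
```

```text
[[ 0.531   0.13  ]
 [ 0.6334  0.0475]
 [ 0.5698 -0.0316]
 [ 0.4671  0.0513]] [0.55032133 0.04929456]
-38.864709952367626
21 ([-0.01, 0.04, 0.04], [-0.03, 0.0, -0.0])
25 ([-0.01, 0.21, 0.14], [-0.7, 0.0, -0.0])
29 ([-0.01, 0.39, 0.23], [-1.36, 0.0, -0.0])
33 ([-0.01, 0.57, 0.3], [-2.03, 0.0, -0.0])
37 ([-0.01, 0.75, 0.36], [-2.7, 0.0, -0.0])
41 ([-0.01, 0.94, 0.41], [-3.36, 0.0, -0.0])
45 ([-0.01, 1.14, 0.44], [-4.03, 0.0, -0.0])
49 ([-0.01, 1.33, 0.47], [-4.7, 0.0, -0.0])
53 ([-0.01, 1.53, 0.47], [-5.36, 0.0, -0.0])
57 ([-0.01, 1.72, 0.47], [-6.03, 0.0, -0.0])
61 ([-0.01, 1.92, 0.45], [-6.7, 0.0, -0.0])
65 ([-0.01, 2.11, 0.41], [-7.36, 0.0, -0.0])
```

```bash
python3 -m inch '[[[0,0.04,0.04],[0,0,0],-1],[[0,0.21,0.14],[-0.7,0,0],-1],[[0,0.39,0.23],[-1.36,0,0],-1],[[0,0.57,0.3],[-2.03,0,0],-1],[[0,0.75,0.36],[-2.7,0,0],-1],[[0,0.94,0.41],[-3.36,0,0],-1],[[0,1.14,0.44],[-4.03,0,0],-1],[[0,1.33,0.47],[-4.7,0,0],-1],[[0,1.53,0.47],[-5.36,0,0],-1],[[0,1.72,0.47],[-6.03,0,0],-1],[[0,1.92,0.45],[-6.7,0,0],-1],[[0,1.92,0.45],[-6.7,0,0],-1]]'; python3 - <<'E'
from h import *
st()
c=vision.camera("wrist"); cv2.imwrite("pics/w4.png",c["pixels"][:,:,::-1])
E
```

```text
time_s: 9.15
tcp_pos: [0.611, 0.0199, -0.0214]
ee_rot: [0.707, -0.007, 0.707, 0.007]
contact_force: [0.1, -0.5, -0.0]
gripper_width: 0.0004
t 9.15 tcp [ 0.611   0.0199 -0.0214] jaw 1.14 F [ 0.1 -0.5 -0. ] w 0.0004 j [-0.08  0.72  1.75  0.    0.67 -0.1 ]
```

View pics/w4.png

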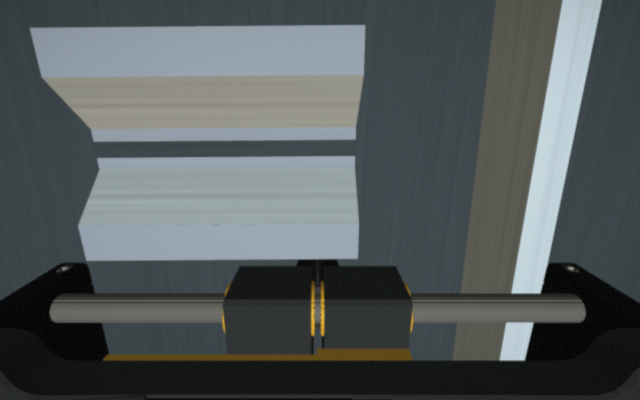

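The block is nearly square to the fence. In this view the fence's front foot edge runs (496,0)→(456,350) and its front top edge (561,0)→(503,350).

```bash
python3 - <<'E'
from h import *
c=vision.camera("wrist")
im=c["pixels"].astype(int); hsv=cv2.cvtColor(c["pixels"],cv2.COLOR_RGB2HSV)
A=[];B=[]
for v in range(3,255,4):
    r=im[v].sum(1); w=np.arange(455,500); g=(im[v,:,0]-im[v,:,2]); d=g[w+3]-g[w-3]; A.append((w[np.argmax(d)],v))
    w=np.arange(505,575); d=r[w+2]-r[w-2]; B.append((w[np.argmax(d)],v))
for n,L,z in(("foot",A,0),("top",B,.05)):
    P=ray(c,L,z)[:,:2]; v=cv2.fitLine(P.astype(np.float32),cv2.DIST_HUBER,0,.001,.001).ravel()
    print(n,"normal angle",np.degrees(np.arctan2(v[1],v[0]))%180-90,"x at y=.05,.1",[round(float(v[2]+(Y-v[3])*v[0]/v[1]),4) for Y in(.05,.1)],L[0],L[-1])
P=ray(c,[(31,27.5),(365,24.5),(358,259),(86,260.5)],.05)[:,:2]; print(np.round(P,4),P.mean(0))
for i,j in((0,1),(3,2)): e=P[j]-P[i]; print(np.degrees(np.arctan2(e[1],e[0])))
E
```

```text
foot normal angle 2.79747 x at y=.05,.1 [0.7058, 0.7033] (np.int64(494), 3) (np.int64(467), 251)
top normal angle 2.4710388 x at y=.05,.1 [0.706, 0.7038] (np.int64(562), 3) (np.int64(519), 251)
[[0.4957 0.1302]
 [0.6267 0.1335]
 [0.6295 0.032 ]
 [0.4976 0.0289]] [0.56240535 0.08114635]
1.4478187402355207
1.3213355960762414
```

```bash
python3 -m inch '[[[0,-0.4,0],[0,0,0],-1],[[-1.2,-0.5,0],[0,0,0],-1],[[-2.4,-0.5,0],[0,0,0],-1],[[-2.4,-0.5,0],[0,0,0],-1]]'; python3 - <<'E'
from h import *
st()
print(plan(.463,.0780,.07,-87.4))
E
```

```text
time_s: 9.65
tcp_pos: [0.6137, -0.0022, 0.0805]
ee_rot: [0.71, -0.006, 0.704, 0.006]
contact_force: [-0.2, 0.3, 0.2]
gripper_width: 0.0004
t 9.65 tcp [ 0.6137 -0.0022  0.0805] jaw 0.97 F [-0.2  0.3  0.2] w 0.0004 j [-0.11  0.58  1.69  0.    0.86 -0.13]
([0.22, 2.07, -3.74], [14.73, 0.08, -0.06])
```

```bash
python3 -m inch '[[[0,2.07,-3.75],[14.7,0,0],0.25],[[0,2.07,-3.75],[14.7,0,0],0.25],[[0,2.07,-3.75],[14.7,0,0],0.25],[[0,2.07,-3.75],[14.7,0,0],0.25],[[0,2.07,-3.75],[14.7,0,0],0.25],[[0,2.07,-3.75],[14.7,0,0],0.25],[[0,2.07,-3.75],[14.7,0,0],0.25],[[0,2.07,-3.75],[14.7,0,0],0.25],[[0,2.07,-3.75],[14.7,0,0],0.25],[[0,2.07,-3.75],[14.7,0,0],0.25],[[0,2.07,-3.75],[14.7,0,0],0.25],[[0,2.07,-3.75],[14.7,0,0],0.25]]'; python3 - <<'E'
from h import *
st()
c=vision.camera("wrist"); cv2.imwrite("pics/w5.png",c["pixels"][:,:,::-1])
c=vision.camera("side"); cv2.imwrite("pics/s5.png",c["pixels"][:,:,::-1])
print(plan(.463,.0780,-.02,-87.4))
E
```

```text
time_s: 10.85
tcp_pos: [0.4592, 0.0787, 0.0743]
ee_rot: [0.512, 0.488, 0.512, -0.488]
contact_force: [0.1, 0.3, -1.0]
gripper_width: 0.0595
t 10.85 tcp [0.4592 0.0787 0.0743] jaw -87.22 F [ 0.1  0.3 -1. ] w 0.0595 j [0.03 0.42 2.05 0.   0.67 1.55]
([2.36, 0.09, 0.03], [0.05, -0.0, 0.0])
```

View pics/w5.png

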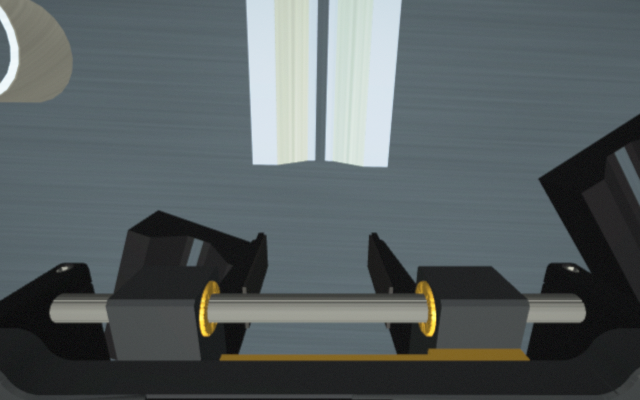

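View pics/s5.png

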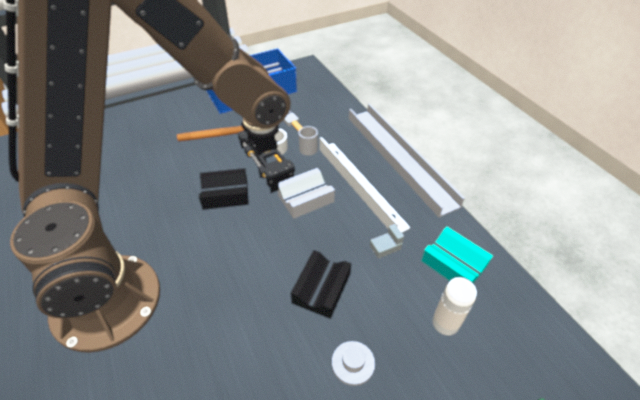

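```bash
python3 - <<'E'
from h import *
c=vision.camera("wrist"); print(np.round(ray(c,[(250,243),(158,211),(130,232)],.05)[:,:2],4))
s=vision.camera("side"); print(np.round(ray(s,[(247,169),(200,170),(249,186),(202,190)],.05)[:,:2],4),np.round(ray(s,[(249,203),(202,208)],0)[:,:2],4))
E
```

```text
[[0.4316 0.133 ]
 [0.4552 0.2047]
 [0.4362 0.2287]]
[[0.4413 0.2227]
 [0.3181 0.2813]
 [0.4219 0.1554]
 [0.2999 0.2006]] [[0.4095 0.14  ]
 [0.2842 0.183 ]]
```

```bash
python3 -m inch '[[[0,0.3,0],[0,0,0],0.25],[[1,0.3,0],[0,0,0],0.25],[[2,0.3,0],[0,0,0],0.25],[[2.36,0.3,0],[0,0,0],0.25],[[2.36,0.3,0],[0,0,0],0.25]]'; python3 - <<'E'
from h import *
st()
print(plan(.56,.0825,-.021,-87.4))
E
```

```text
time_s: 11.55
tcp_pos: [0.471, 0.08, -0.0217]
ee_rot: [0.512, 0.486, 0.513, -0.488]
contact_force: [0.8, -0.2, -0.3]
gripper_width: 0.0595
t 11.55 tcp [ 0.471   0.08   -0.0217] jaw -87.09 F [ 0.8 -0.2 -0.3] w 0.0595 j [0.03 0.61 2.09 0.   0.45 1.55]
([-0.03, 2.22, 0.05], [0.05, -0.0, 0.03])
```

```bash
python3 -m inch '[[[0,0.2,0],[0,0,0],0.25],[[0,0.4,0],[0,0,0],0.25],[[0,0.6,0],[0,0,0],0.25],[[0,0.8,0],[0,0,0],0.25],[[0,1.0,0],[0,0,0],0.25],[[0,1.2,0],[0,0,0],0.25],[[0,1.4,0],[0,0,0],0.25],[[0,1.6,0],[0,0,0],0.25],[[0,1.75,0],[0,0,0],0.25],[[0,1.9,0],[0,0,0],0.25],[[0,1.9,0],[0,0,0],0.25]]'; python3 - <<'E'
from h import *
st()
for n in("wrist","side"):
    c=vision.camera(n); im=c["pixels"][:,:,::-1]
    if n=="side": im=cv2.resize(im[120:250,250:430],None,fx=4.4,fy=4.4,interpolation=cv2.INTER_CUBIC)
    cv2.imwrite(f"pics/{n}6.png",im)
E
```

```text
time_s: 12.65
tcp_pos: [0.5479, 0.084, -0.0188]
ee_rot: [0.513, 0.487, 0.512, -0.487]
contact_force: [-2.7, -0.5, 0.2]
gripper_width: 0.0594
t 12.65 tcp [ 0.5479  0.084  -0.0188] jaw -87.09 F [-2.7 -0.5  0.2] w 0.0594 j [0.03 0.66 1.9  0.   0.58 1.55]
```

View pics/wrist6.png

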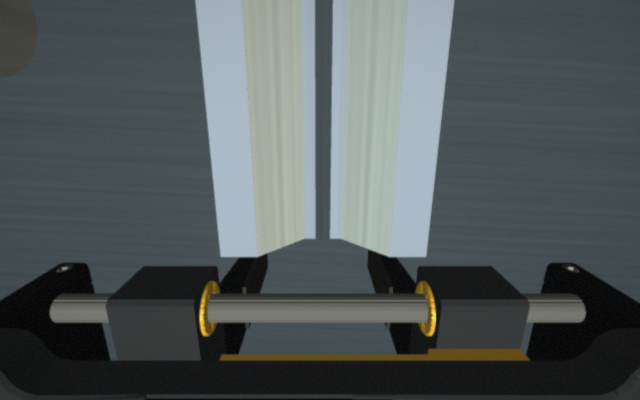

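View pics/side6.png

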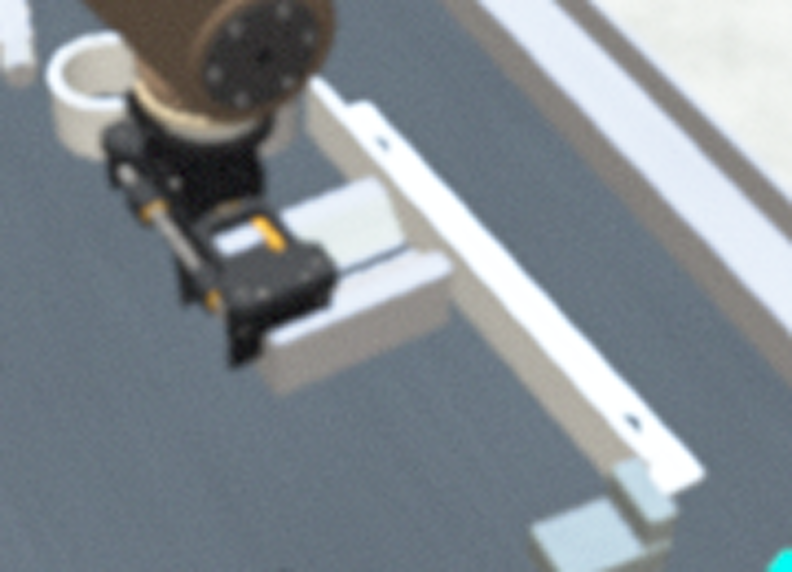

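The block is square on the fingers and about 10–15 mm short of the fence. I'll push on gently until the force rises.

```bash
python3 -m inch '[[[0,0.1,0],[0,0,0],0.25],[[0,0.2,0],[0,0,0],0.25],[[0,0.2,0],[0,0,0],0.25]]'; python3 -m inch '[[[0,0.08,0],[0,0,0],0.25],[[0,0.08,0],[0,0,0],0.25]]'
```

```text
time_s: 13.05
tcp_pos: [0.5545, 0.0843, -0.0191]
ee_rot: [0.512, 0.487, 0.513, -0.488]
contact_force: [-8.1, -0.1, 6.3]
gripper_width: 0.0596
time_s: 13.25
tcp_pos: [0.5575, 0.0845, -0.0191]
ee_rot: [0.512, 0.487, 0.513, -0.488]
contact_force: [-9.2, -0.8, 6.7]
gripper_width: 0.0596
```

```bash
python3 -m inch '[[[0,0.08,0],[0,0,0],0.25],[[0,0.08,0],[0,0,0],0.25]]'; python3 - <<'E'
from h import *
st()
for n in("wrist","side","scene"):
    c=vision.camera(n); im=c["pixels"][:,:,::-1]
    if n=="side": im=cv2.resize(im[140:230,290:400],None,fx=6.5,fy=6.5,interpolation=cv2.INTER_CUBIC)
    if n=="scene": im=cv2.resize(im[140:260,220:380],None,fx=4.8,fy=4.8,interpolation=cv2.INTER_CUBIC)
    cv2.imwrite(f"pics/{n}7.png",im)
c=vision.camera("wrist"); P=ray(c,[(198,5),(221,256),(426,256),(452,5)],.05)[:,:2]; print(np.round(P,4))
E
```

```text
time_s: 13.45
tcp_pos: [0.5607, 0.0846, -0.0192]
ee_rot: [0.512, 0.487, 0.513, -0.488]
contact_force: [-7.4, -0.1, 5.5]
gripper_width: 0.0592
t 13.45 tcp [ 0.5607  0.0846 -0.0192] jaw -87.09 F [-7.4 -0.1  5.5] w 0.0592 j [0.03 0.68 1.87 0.   0.6  1.55]
[[0.6774 0.1383]
 [0.5691 0.1335]
 [0.5742 0.033 ]
 [0.6824 0.0391]]
```

View pics/side7.png

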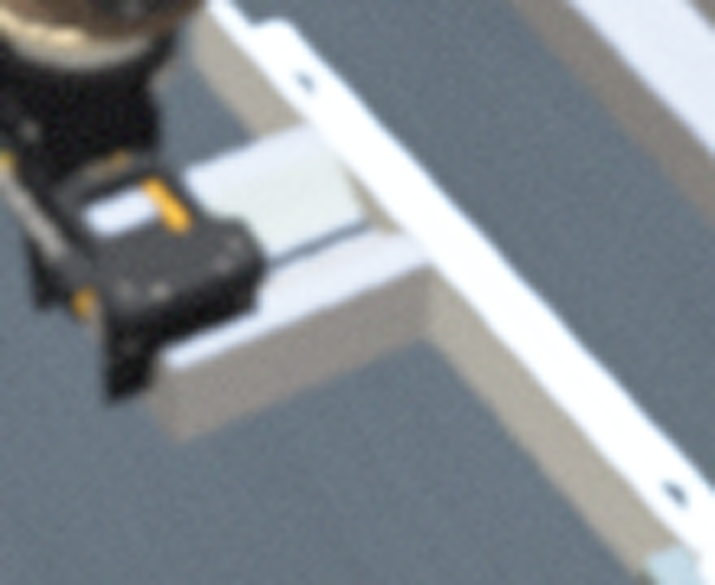

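View pics/wrist7.png

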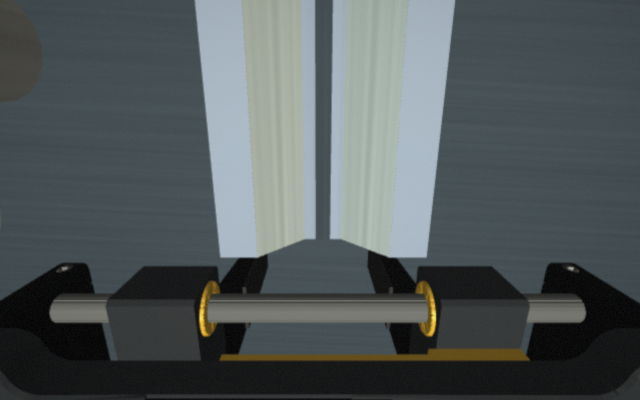

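View pics/scene7.png

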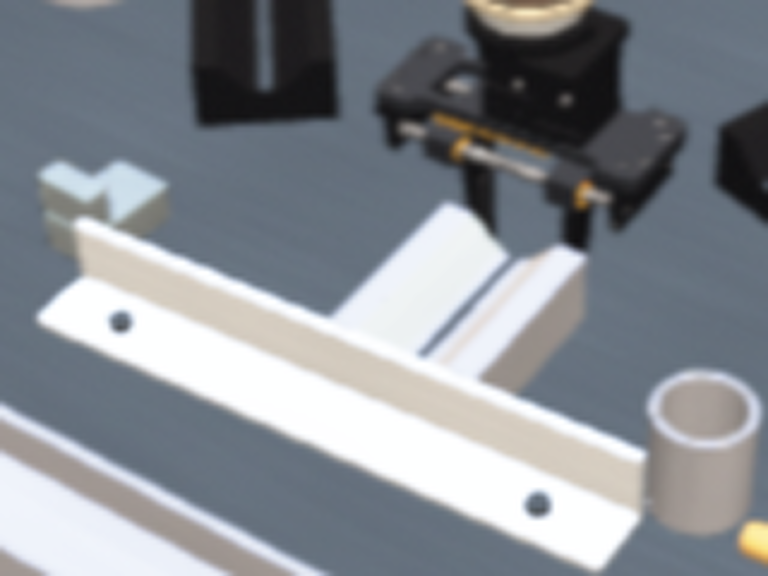

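Only a couple of millimetres at most remain, and the force is still just sliding friction. I'll keep pressing until it rises.

```bash
for i in 1; do python3 -m inch '[[[0,0.06,0],[0,0,0],0.25],[[0,0.06,0],[0,0,0],0.25]]'; python3 -m inch '[[[0,0.05,0],[0,0,0],0.25],[[0,0.05,0],[0,0,0],0.25]]';  done
```

```text
time_s: 13.85
tcp_pos: [0.5617, 0.0847, -0.0192]
ee_rot: [0.511, 0.486, 0.514, -0.488]
contact_force: [-13.4, -1.7, 8.6]
gripper_width: 0.0595
time_s: 14.05
tcp_pos: [0.5615, 0.0847, -0.0193]
ee_rot: [0.51, 0.485, 0.515, -0.489]
contact_force: [-23.2, -1.7, 16.4]
gripper_width: 0.0591
```

The TCP has stalled at x = 0.5615 while the force climbs to 23 N, so the block is on the fence. One last small press to seat it, then back off.

```bash
python3 -m inch '[[[0,0.04,0],[0,0,0],0.25],[[0,0.04,0],[0,0,0],0.25]]'; python3 -m inch '[[[0,-0.2,0],[0,0,0],0.25],[[0,-0.6,0],[0,0,0],0.25],[[-1,-0.9,0],[0,0,0],0.25],[[-2,-0.9,0],[0,0,0],0.25],[[-3,-0.9,0],[0,0,0],0.25],[[-4,-0.9,0],[0,0,0],0.25],[[-4,-0.9,0],[0,0,0],0.25]]'; python3 - <<'E'
from h import *
st()
for n in("wrist","side","scene"):
    c=vision.camera(n); im=c["pixels"][:,:,::-1]
    if n=="side": im=cv2.resize(im[100:250,250:430],None,fx=3.9,fy=3.9,interpolation=cv2.INTER_CUBIC)
    if n=="scene": im=cv2.resize(im[140:260,220:380],None,fx=4.8,fy=4.8,interpolation=cv2.INTER_CUBIC)
    cv2.imwrite(f"pics/{n}8.png",im)
E
```

```text
time_s: 14.25
tcp_pos: [0.5614, 0.0847, -0.0193]
ee_rot: [0.509, 0.484, 0.516, -0.49]
contact_force: [-30.6, -3.5, 22.3]
gripper_width: 0.0595
time_s: 14.95
tcp_pos: [0.5348, 0.0832, 0.1459]
ee_rot: [0.515, 0.49, 0.51, -0.484]
contact_force: [0.3, -0.1, 0.1]
gripper_width: 0.0596
t 14.95 tcp [0.5348 0.0832 0.1459] jaw -87.1 F [ 0.3 -0.1  0.1] w 0.0596 j [0.03 0.4  1.81 0.   0.92 1.55]
```

View pics/side8.png

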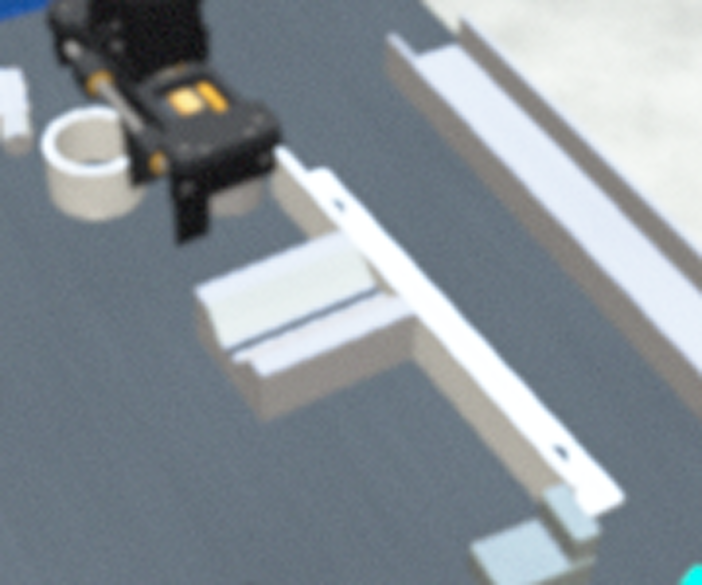

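View pics/wrist8.png

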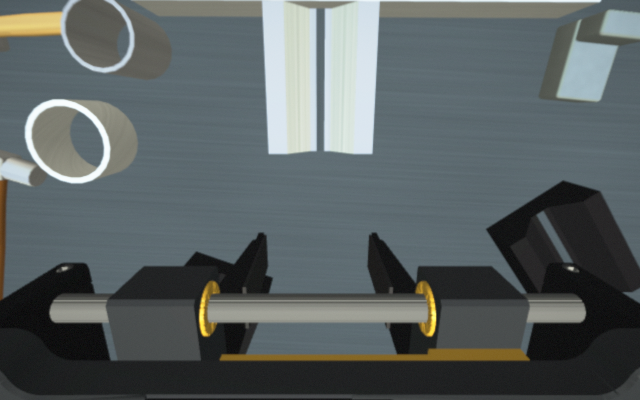

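View pics/scene8.png

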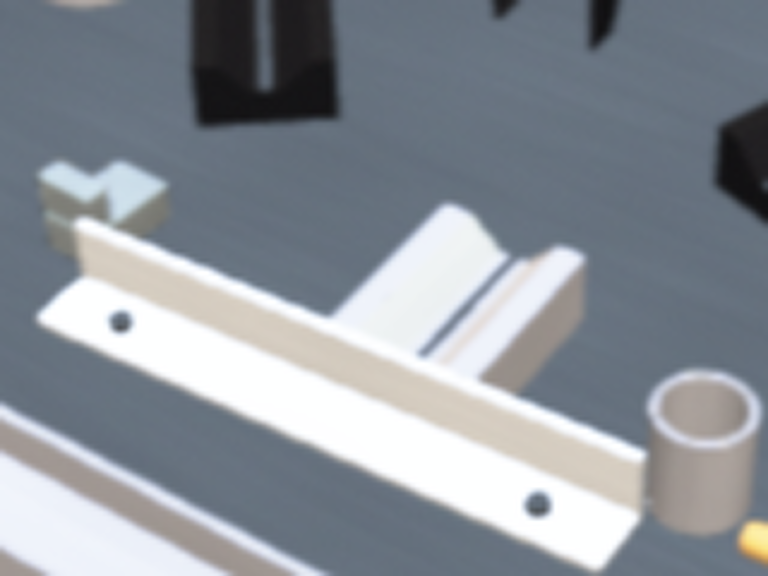

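The wrist picture shows the near end level at (269,154)–(373,154), with the fence level across the top at rows 2–17. Final numeric check:

```bash
python3 - <<'E'
from h import *
c=vision.camera("wrist"); g=cv2.cvtColor(c["pixels"],cv2.COLOR_RGB2GRAY).astype(int)
def edge(us,lo,hi,sg,z,ax=0):
    L=[]
    for u in us:
        w=np.arange(lo,hi); f=(g[:,u] if ax==0 else g[u,:]); d=sg*(f[w+1]-f[w-1]); k=w[np.argmax(d)]; L.append((u,k) if ax==0 else (k,u))
    P=ray(c,L,z)[:,:2]; v=cv2.fitLine(P.astype(np.float32),cv2.DIST_HUBER,0,.0005,.001).ravel()
    return np.degrees(np.arctan2(v[1],v[0]))%180, P.mean(0)
print("near end",edge(list(range(273,300))+list(range(340,370)),140,165,-1,.05))
print("left side",edge(range(25,145,3),255,275,1,.05,1))
print("right side",edge(range(25,145,3),365,388,-1,.05,1))
print("fence foot",edge(list(range(200,255,2))+list(range(400,540,3)),8,28,-1,0.0))
E
```

```text
near end (np.float32(92.77431), array([0.57327028, 0.08184049]))
left side (np.float32(2.7831116), array([0.62852221, 0.13697641]))
right side (np.float32(2.9630506), array([0.6335762 , 0.03630852]))
fence foot (np.float32(92.65252), array([0.70586937, 0.03294207]))
```

```bash
python3 -c "
from cell import robot
print(robot.finish_job())"
```

```text
the job is handed in; nothing more can be done
None
```

I turned the vee block about 61–62° by pushing at one corner, well clear of the fence. I then pushed it squarely with both fingertips until one whole end sat against the fence, and handed the job in at about 15 s.

**Last checks, from the wrist camera:**
- **Squareness:** the block's axis is at about 2.8–2.9° and the fence normal at 2.65°, so the block is square to within about 0.3°.
- **Seating:** the far end of the block comes out at x ≈ 0.703 m and the fence face there at ≈ 0.7035 m, so there is no measurable gap. The arm also stalled on the final press, with the force reading rising to about 31 N along the push.
- **Position along the fence:** the block's middle is about 30 mm from the fence's middle.
- **Turn before the fence:** after the turn and before the push, the block was about 1.3° off square and about 140 mm short of the fence.

**What disagreed:** the reported TCP sits about 37 mm below where the cameras show the fingertips. Because of that, my first corner push passed over the block without moving it. I lowered the tool to match the pictures and repeated the push.

**Bystanders:** those in view in the last pictures look unmoved, but I did not re-measure their positions. I did not check the flange, spray can and brush separately, though the arm never worked near them.

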